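# Glue-clamp a spring-clip block under a shelf

## Task

The kitchen shelf lies upside down on the gluing board: pick up the loose clip block, lower it over the two locating pins until it rests flush on the shelf, and let it go. Then pump the trigger of the one-hand clamp until its rubber-padded jaw presses firmly on the block, without crushing it, and finish while still holding the trigger squeezed so that the pressure stays on. Move the jaw with the trigger only, and leave everything else where it is.

Things in the scene. Friction and masses are not known exactly. Their poses are not given: they have to be found in the camera images.
- clip_block: The loose clip block, about 90 g: wood 84 x 44 x 20 mm (its x, y, z) with two 10.2 mm through holes at x = -28 and +28 mm, and a white spring clip on its top, 57 mm tall in all. Origin: centre of the wooden underside, z up. Lies on the worktop to the robot's right; the same block on the shelf is fixed. Either way round is the same (half a turn). The clamp crushes it above 36 N.
- clip_grip (a point): Middle of the loose block's clip, 46 mm above the wooden underside, axes as the block's. The clip is 24 mm wide along the block's x (foot and both arms) and 26 mm along y; grip it across the 24 mm, fingers either side along x, anywhere from 4 mm above the wood.
- seat (a point): Point on the upturned shelf's surface, 36 mm above the worktop, midway between the two pins: the block's origin belongs here, its x along this x (either way). z up. The clamp lies towards +y and pushes to -y. Along -y stands the shelf's apron, 22 mm tall with bevelled top edge, 0.6 mm from the seated block. The fitted block is 118 mm along +x.
- pin_a (a point): Tip of the steel locating pin at x = -28 mm of the seat: 8 mm across, 16 mm tall, tapered tip.
- pin_b (a point): Tip of the steel locating pin at x = +28 mm of the seat: 8 mm across, 16 mm tall, tapered tip.
- jig: Gluing board fixed to the worktop, 400 x 300 x 18 mm, with the upturned shelf and the clamp's body on it, all rigid. Origin on the worktop below the seat, axes as the seat's; the board spans x -200 to 200, y -85 to 215 mm. The clamp's two grey cheeks are 36 mm wide in all, y 112 to 188 mm, up to 115 mm above the worktop.
- handle_grip (a point): Middle of the clamp's fixed upright handle, 156 mm above the worktop, 24 mm wide along the jig's x, 18 mm thick along y, top at 176 mm; its back face is 9 mm towards +y of this point. Nothing stands within 60 mm behind it at this height.
- trigger_grip (a point): Middle of the finger roll (16 mm thick, 22 mm wide along the jig's x) near the top of the trigger, 44 mm to -y of handle_grip at rest: 61 mm over the outsides of both. Squeeze it to the handle, fingers either side along the jig's y: 16 mm drives the jaw up to 12 mm, and the first 7 mm may run idle until a tooth is caught. Let out, it springs back (4 to 6 N) and the jaw stays.
- trigger: The trigger; origin on its pivot, 100 mm above the worktop, 56 mm below the finger roll. Turns 0.34 rad at most, from leaning 0.14 rad to the jig's -y at rest.
- jaw: Sliding toothed bar (6 mm pitch) and jaw plate; origin on the plate's front, 10 mm above the shelf surface. Moves along the jig's -y to the block, at most 70 mm. A 4 N brake keeps its place; pressure lasts only while the trigger is squeezed. Fingers squeezing with 20 N press the block with about 15 N, 30 N with 25 to 30 N, over 35 N crush it or make the pawl slip.
- pad_face (a point): Middle of the front face of the jaw's soft rubber pad, 40 mm wide, 18 mm high; 12 mm in front (-y) of the jaw's origin when free. The pad gives 1 mm for each 6 N, so this distance tells the pressure. At the start 20 to 38 mm from the face of a seated block.
- jar: Bystander: white ceramic jar with its lid on, 92 mm across, 130 mm tall; origin under its middle.
- whistle: Bystander: red plastic whistle cap, 32 mm across, 42 mm tall; origin under its middle.
- tumbler: Bystander: glass tumbler, 72 mm across, 100 mm tall; origin under its middle.
- tape: Bystander: grey tape measure, 66 x 38 x 56 mm; origin under its middle.
- glue: Bystander: white glue bottle, 52 mm across, 140 mm tall, standing on the gluing board; origin under its middle.
- pencil: Bystander: flat carpenter's pencil, 142 mm long, 8 mm thick, lying on the upturned shelf; origin under its middle.
Mind the look-alikes: they are no part of the job. Several things look just like the clip_block: the one meant starts farthest to the robot's right.

How it is judged:
By the outcome, as a careful person would: the job done as asked, in the order asked, and still so for the second after the job is handed in, while the arm keeps its last pose, push and grip.
It also fails if it takes over 64 s, if anything falls off the work surface, if the arm or the gripper's body presses on something with over 40 N, if the wrist force passes 120 N, or if a joint passes its speed limit or range.

## Robot

A 7-joint arm with a two-finger parallel gripper is mounted at the origin on the work surface. World frame = base frame: x ahead of the robot, y to its left, z up, the work surface at z = 0. Lengths are in m, angles in rad, forces in N, time in s.
With the tool pointing down it reaches from about 0.425 to 0.825 m from the base axis. Payload 3.6 kg.
Tool frame: the origin (TCP) lies between the finger pads; the fingertips stand 22 mm ahead of it and the grasp point (between the pads) lies 3 mm ahead of it; z points along the fingers, y is the line along which they close (so a half turn about z gives the same grasp; the last joint's range is limited). The gripper opens to 85 mm and grips with 20 to 120 N. Pads are 22 mm wide; open, the fingers measure 114 mm over their backs; the gripper's body (76 mm by 85 mm) begins 54 mm behind the grasp point. The pads swing forward as they close: fully open they stand 13 mm farther back than shut.
Start: joints at [1.242, 0.615, -0.013, 1.423, 0.008, 1.103, -0.04], TCP at [0.193, -0.621, 0.253] pointing down, gripper open.
Joint ranges: [-3.12, 3.12], [-0.3, 2.06], [-1.34, 1.32], [0.26, 2.42], [-1.36, 4.5], [0.01, 1.98], [-2.84, 2.84]. Speed limits (rad/s): [2.79, 2.79, 3.14, 3.14, 3.14, 3.14, 3.14].

## Interface

Orientations are given as a unit quaternion [w, x, y, z].
In Python, from bench import ctrl, vision, ticket, outline_of gives the robot as it stands.
- The arm moves only by the tool apply_moves, never from a script. Its argument "plan" is a list that holds one entry, the list of rows, each a list of 5 numbers: the opening, from 0 (shut) to 1 (fully open), then the shift along the tool's x, y, z in mm, then the turn about the tool's z in rad. A call has 1 to 5 rows; each row shifts and turns the commanded pose from where the row before left it, along the tool's axes as they then stand; what a row does not reach is not made up. A row lasts 1/8 s, in which the tool goes at most 62.5 mm and 10.7 degrees, less where a joint would pass 70% of its speed; a pose out of reach is approached as far as the arm can. A call is refused whole if a number of a shift passes 62.5 or a number of a turn 0.188, either way. A call with a gripper value outside its range is refused whole. The fingers move at their own pace and stop on an object; "squeeze" is the grip in N (left out, the last holds). Time passes only in rows, so rows that do not move let the fingers close. It gives the time, the measured TCP pose, the force, the opening and the grip force at its end, in the units of the state.
- ctrl.get_state(): the state, without advancing time (a new reading comes with each control period).
- vision.get_image(name): name is "scene" or "side" or "wrist"; returns a dict with "frame" (480x640x3 uint8, blue, green, red), "fx", "fy", "cx", "cy" (pixels), "origin" and "orientation" of the camera in the world. Camera axes: x right, y down, z forward; pixel columns grow to the right and rows downward; lengths in m; the calibration is good to about 2 mm. A picture is of the moment at which its call begins. There is no depth.
- ticket.job_done(): hands the job in; it is judged then, once.
Trained networks look in the newest picture that a camera, given by its name, has taken for a name from the list of things; names that differ only in an ending like _2 or _b are one class to them, and where a whole thing is asked for, a point or a joint stands for the part that bears it (a point fixed in the world has none). Each returns a list of dicts, best first, with "conf" (0 to 1); they miss things now and then, are a little off and sometimes report something else, mostly with a low value. They report only what shows in the picture. A call takes as long as a camera call. They do not tell look-alikes from the thing itself.
- outline_of(name, camera): "region" (480x640 bool, what is visible of it) and "extent" ([centre column, centre row, width, height] in pixels, round what is visible of it).
The state is a dict: "t": time; "joints": joint angles; "qd": joint speeds; "joint_torque": joint torques, N m; "tool_pos": TCP position; "ee_rot": TCP orientation; "ft_force": force on the tool from outside, world axes, zero at the start; "ft_torque": the same for the moment, N m; "opening": opening from 0.0 (shut) to 1.0 (fully open); "gripper_force": force on a finger pad.
Only numpy, scipy, OpenCV 4.12 (cv2) and the standard library are available. Lean on these libraries where they do the work, as an engineer would, in place of code of your own. Each camera call takes 0.05 s, during which the arm holds its last target. There are 200 camera calls.

## Working session

There is one attempt and no reset: what is moved stays moved. The work goes in short steps, Python scripts to look and compute and a tool call to move; the robot and the scene stay as the last step left them, time stands still between calls to the robot, and variables do not carry over. Pictures are saved under pics/ and viewed, at most 10 in all, crops included, and the job is handed in when it is done.

Besides the shell and the picture viewer there is one more tool, called after "Call:" by a JSON object that holds its "op" and its "data". apply_moves: Moves the arm, as the interface text tells. Its arguments: {"type":"object","properties":{"plan":{"type":"array","items":{"type":"array","items":{"type":"array","items":{"type":"number"}}}},"squeeze":{"type":"number"}},"required":["plan"]}

```bash
mkdir -p pics; ls
cat > h.py <<'E'
import numpy as np, cv2, pickle
from scipy.spatial.transform import Rotation as R
from bench import ctrl, vision, ticket, outline_of
def rot(q): return R.from_quat([q[1],q[2],q[3],q[0]]).as_matrix()
def grab(n,save=None):
    d=vision.get_image(n)
    if save: cv2.imwrite('pics/'+save+'.png',d['frame'])
    return d
def ray(d,u,v):
    return np.array(d['origin']), rot(d['orientation'])@np.array([(u-d['cx'])/d['fx'],(v-d['cy'])/d['fy'],1.])
def atz(d,u,v,z):
    o,r=ray(d,u,v); return o+r*(z-o[2])/r[2]
def proj(d,p):
    c=rot(d['orientation']).T@(np.array(p)-np.array(d['origin'])); return np.array([d['fx']*c[0]/c[2]+d['cx'],d['fy']*c[1]/c[2]+d['cy']])
def tri(obs):
    A=np.zeros((3,3));b=np.zeros(3);L=[]
    for d,u,v in obs:
        o,r=ray(d,u,v); r=r/np.linalg.norm(r); P=np.eye(3)-np.outer(r,r); A+=P;b+=P@o; L.append((P,o))
    x=np.linalg.solve(A,b); return x,[round(float(np.linalg.norm(P@(x-o))),4) for P,o in L]
E
python3 - <<'E'
from h import *
for n in ['scene','side','wrist']:
    d=grab(n,n+'0'); print(n,d['fx'],d['cx'],d['cy'],np.round(d['origin'],3),np.round(rot(d['orientation']),3).tolist())
    pickle.dump(d,open(n+'0.pkl','wb'))
    for t in ['clip_block','jig','trigger','jaw','pin_a','handle_grip','jar','whistle','tumbler','tape','glue','pencil']:
        try: print(t,[(round(float(o['conf']),2),np.round(o['extent']).astype(int).tolist()) for o in outline_of(t,n)])
        except Exception as e: print(t,e)
s=ctrl.get_state();print(s)
E
```

```text
pics
scene 443.31258737812607 325.1641802577517 241.44303567510968 [ 1.315 -0.717  0.893] [[0.669, 0.449, -0.593], [0.743, -0.41, 0.528], [-0.006, -0.794, -0.608]]
clip_block [(0.88, [242, 320, 22, 32]), (0.65, [278, 295, 36, 30]), (0.56, [232, 274, 34, 25])]
jig [(0.68, [367, 245, 148, 112])]
trigger []
jaw [(0.73, [383, 232, 51, 24])]
pin_a [(0.58, [367, 246, 146, 109])]
handle_grip [(0.56, [370, 246, 147, 109]), (0.26, [384, 232, 49, 24])]
jar [(0.75, [280, 334, 41, 55]), (0.74, [244, 317, 23, 31])]
whistle [(0.49, [211, 351, 17, 22])]
tumbler [(0.75, [154, 324, 36, 45]), (0.36, [242, 318, 23, 33])]
tape [(0.85, [417, 197, 19, 19])]
glue [(0.71, [422, 241, 21, 42])]
pencil []
side 572.9082138043887 322.3373463762741 236.17628454126677 [-0.016  1.199  0.876] [[-0.908, -0.19, 0.373], [-0.418, 0.461, -0.783], [-0.023, -0.867, -0.498]]
clip_block [(0.74, [410, 232, 31, 24]), (0.62, [370, 214, 29, 27])]
jig [(0.58, [305, 301, 192, 121])]
trigger [(0.53, [286, 266, 14, 28])]
jaw [(0.87, [284, 299, 58, 47])]
pin_a [(0.63, [304, 299, 192, 116])]
handle_grip [(0.77, [304, 303, 190, 118])]

[... 534 characters left out ...]
  0.61493167, -0.012591  ,  1.42341465,  0.00806648,
        1.10340701, -0.04041732]), 'qd': array([-1.70048134e-04,  6.39285295e-04,  1.38787627e-04, -1.92860670e-03,
        3.10764959e-04,  3.10304477e-04,  3.90505237e-05]), 'joint_torque': array([ 5.71511173e-04, -4.69091284e+01,  2.59181075e-01, -1.71335471e+01,
        1.00035308e-02,  1.78581326e-03,  1.98443212e-05]), 'tool_pos': array([ 0.19320741, -0.62058334,  0.25327178]), 'ee_rot': array([-5.99691847e-05,  9.88637473e-01,  1.50319469e-01,  2.03388843e-05]), 'ft_force': array([ 0.05508959,  0.2229946 , -0.21337588]), 'ft_torque': array([ 0.00650825, -0.03611132, -0.00611653]), 'gripper_force': 0.0, 'opening': 0.9986792724540832}
```

Run:
```python
import cv2
a=cv2.imread('pics/scene0.png')[180:390,130:460]; cv2.imwrite('pics/s1.png',cv2.resize(a,None,fx=2.4,fy=2.4,interpolation=cv2.INTER_CUBIC))
a=cv2.imread('pics/side0.png')[160:420,190:450]; cv2.imwrite('pics/d1.png',cv2.resize(a,None,fx=2.3,fy=2.3,interpolation=cv2.INTER_CUBIC))
```

```text
(no output)
```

View pics/s1.png

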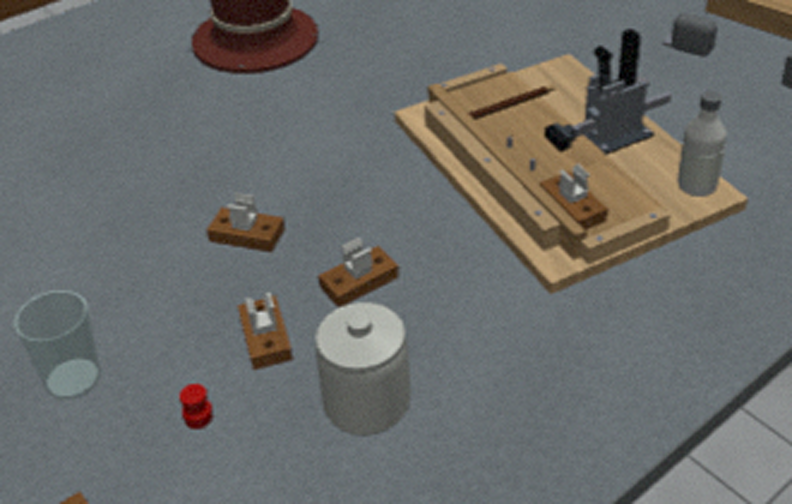

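View pics/d1.png

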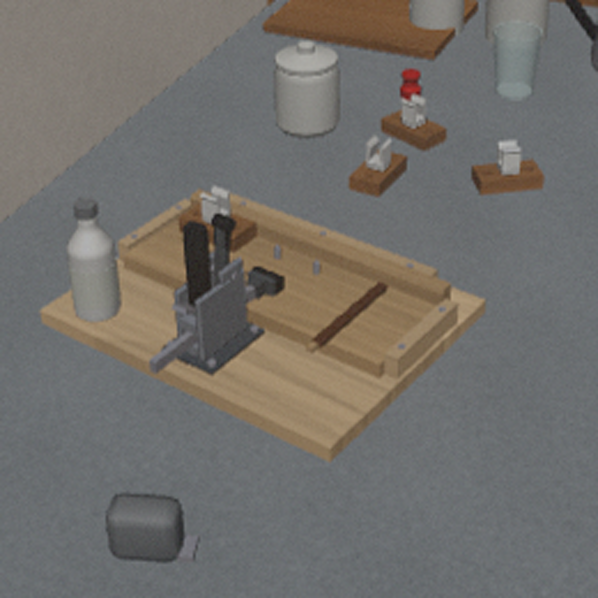

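Run:
```python
from h import *
S=pickle.load(open('scene0.pkl','rb'));D=pickle.load(open('side0.pkl','rb'))
s=lambda u,v:(S,130+(u+.5)/2.4-.5,180+(v+.5)/2.4-.5)
d=lambda u,v:(D,190+(u+.5)/2.3-.5,160+(v+.5)/2.3-.5)
for n,p in dict(A=(246,227),B=(360,273),C=(266,332)).items(): print(n,atz(*s(*p),.02))
pr=lambda n,a,b:print(n,*[np.round(q,4) for q in tri([s(*a),d(*b)])])
pr('pinb',(533,159),(277,246));pr('pina',(509,138),(316,262))
pr('handletop',(630,36),(197,230));pr('roll',(603,51),(223,222));pr('jaw',(557,137),(267,280));pr('gluetop',(711,100),(85,207))
pr('Cclip',(262,300),(413,103)); pr('Bclip',(357,248),(378,143)); pr('Aclip',(242,205),(510,146))
print('C ends',atz(*s(250,300),.02),atz(*s(280,360),.02))
for q in [(310,45),(255,600)]: pass
print('jar',atz(*s(362,415),.0),'whistle',atz(*s(198,418),0),'tumbler',atz(*s(73,380),0))
```

```text
A [ 0.39722422 -0.26849095  0.02      ]
B [ 0.55651448 -0.2137069   0.02      ]
C [ 0.56077827 -0.34690191  0.02      ]
pinb [0.5652 0.0599 0.0506] [0.0009 0.0009]
pina [0.5107 0.0701 0.0488] [0.0003 0.0003]
handletop [0.5703 0.2266 0.1682] [0.0009 0.0009]
roll [0.561  0.1873 0.1575] [0.0001 0.0001]
jaw [0.5486 0.1209 0.046 ] [0.0011 0.0011]
gluetop [0.7179 0.2086 0.1512] [0.0008 0.0008]
Cclip [ 0.5469 -0.3379  0.0531] [0.0002 0.0002]
Bclip [ 0.5489 -0.2105  0.0531] [0.001 0.001]
Aclip [ 0.3891 -0.2671  0.0517] [0.003 0.003]
C ends [ 0.50710356 -0.33317764  0.02      ] [ 0.60498328 -0.35820483  0.02      ]
jar [ 0.70884087 -0.32889921  0.        ] whistle [ 0.59731177 -0.4574887   0.        ] tumbler [ 0.462075   -0.53116137  0.        ]
```

```bash
cat >> h.py <<'E'
def pose():
    s=ctrl.get_state(); M=rot(s['ee_rot']); return np.array(s['tool_pos']),M
def plan(target,phi,n,op):
    """print rows (shift in axes before the turn); straight line in n rows"""
    p,M=pose(); phi0=np.arctan2(M[1,0],M[0,0]); dphi=(phi-phi0+np.pi)%(2*np.pi)-np.pi
    d=(np.array(target)-p)/n*1000
    print('now',np.round(p,4),'phi',round(phi0,4),'tilt',np.round(M[:,2],4),'dphi',round(dphi,4))
    rows=[]
    for i in range(n):
        f=phi0+dphi/n*i
        rows.append([op,round(d[0]*np.cos(f)+d[1]*np.sin(f),1),round(d[0]*np.sin(f)-d[1]*np.cos(f),1),round(-d[2],1),round(-dphi/n,4)])
    for i in range(0,n,5): print(rows[i:i+5])
E
python3 -c "
from h import *
plan([.548,-.342,.22],1.32,10,1)"
```

```text
now [ 0.1932 -0.6206  0.2533] phi 0.3018 tilt [ 0.e+00  1.e-04 -1.e+00] dphi 1.0182
[[1, np.float64(42.2), np.float64(-16.1), np.float64(3.3), np.float64(-0.1018)], [1, np.float64(43.6), np.float64(-11.7), np.float64(3.3), np.float64(-0.1018)], [1, np.float64(44.5), np.float64(-7.2), np.float64(3.3), np.float64(-0.1018)], [1, np.float64(45.0), np.float64(-2.6), np.float64(3.3), np.float64(-0.1018)], [1, np.float64(45.1), np.float64(2.0), np.float64(3.3), np.float64(-0.1018)]]
[[1, np.float64(44.6), np.float64(6.5), np.float64(3.3), np.float64(-0.1018)], [1, np.float64(43.7), np.float64(11.0), np.float64(3.3), np.float64(-0.1018)], [1, np.float64(42.4), np.float64(15.4), np.float64(3.3), np.float64(-0.1018)], [1, np.float64(40.6), np.float64(19.6), np.float64(3.3), np.float64(-0.1018)], [1, np.float64(38.4), np.float64(23.7), np.float64(3.3), np.float64(-0.1018)]]
```

Call:
{"op": "apply_moves", "data": {"plan": [[[1,42,-16,3,-0.102],[1,44,-12,3,-0.102],[1,44,-7,3,-0.102],[1,45,-3,3,-0.102],[1,45,2,3,-0.102]]]}}

```text
t: 2.58
tool_pos: [0.3711, -0.4803, 0.2384]
ee_rot: [0.0, 0.918, 0.396, 0.0]
ft_force: [-0.3, -0.5, 0.2]
opening: 1.001
gripper_force: 0.0
```

Call:
{"op": "apply_moves", "data": {"plan": [[[1,45,6,4,-0.102],[1,44,11,4,-0.102],[1,42,15,4,-0.102],[1,41,20,3,-0.102],[1,38,24,3,-0.102]]]}}

```text
t: 3.2
tool_pos: [0.5485, -0.3403, 0.2204]
ee_rot: [0.0, 0.788, 0.615, -0.0]
ft_force: [1.3, -0.7, 0.8]
opening: 1.0
gripper_force: 0.0
```

Run:
```python
from h import *
plan([.548,-.342,.22],1.32,1,1)
d=grab('wrist','w1');pickle.dump(d,open('w1.pkl','wb'))
for o in outline_of('clip_block','wrist'):
    print(o['conf'],o['extent'])
    if o['conf']>.4: print(cv2.minAreaRect(np.argwhere(o['region'])[:,::-1].astype(np.float32)))
cv2.imwrite('pics/w1c.png',d['frame'])
```

```text
now [ 0.5485 -0.3403  0.2204] phi 1.325 tilt [ 2.e-04 -3.e-04 -1.e+00] dphi -0.005
[[1, np.float64(-1.8), np.float64(-0.0), np.float64(0.4), np.float64(0.005)]]
0.95 [143.5, 179.8, 89.6, 99.5]
((141.8314208984375, 178.54783630371094), (60.72674560546875, 88.23323059082031), 39.17366027832031)
0.86 [322.4, 216.6, 86.1, 57.3]
((322.5699768066406, 218.50997924804688), (85.84276580810547, 50.34600830078125), 8.13010311126709)
0.83 [286.1, 71.5, 68.8, 113.3]
((285.6058044433594, 73.71733856201172), (109.39622497558594, 52.951194763183594), 79.5625228881836)
```

View pics/w1.png

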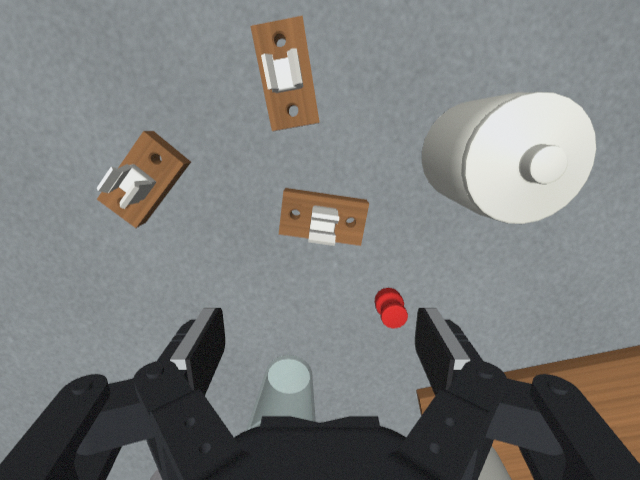

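Run:
```python
from h import *
W=pickle.load(open('w1.pkl','rb'));S=pickle.load(open('scene0.pkl','rb'));D=pickle.load(open('side0.pkl','rb'))
print(np.round(W['origin'],4))
a=atz(W,295,213.3,.02);b=atz(W,350.5,221,.02)
print('holes',a,b,np.linalg.norm(a-b),(a+b)/2,np.arctan2(*(b-a)[1::-1]))
c=[atz(W,u,v,.02) for u,v in [(285,189),(368,202),(362.5,244.5),(279,235)]]
print('corners',np.round(c,4).tolist(),np.mean(c,0))
print('A',atz(W,145,180,.02),'B',atz(W,286,75,.02),'jar',atz(W,545,163,.13),'whistle',atz(W,389,298,0))
m=(a+b)/2
print(proj(S,m),proj(D,m), tri([(W,322.8,217),(S,130+(266.5)/2.4-.5,180+332.5/2.4-.5)]))
```

```text
[ 0.5686 -0.2604  0.3414]
holes [ 0.52585728 -0.33168233  0.02      ] [ 0.57711852 -0.35259726  0.02      ] 0.05536378418861077 [ 0.5514879 -0.3421398  0.02     ] -0.3873895648325055
corners [[0.5229, -0.3063, 0.02], [0.5977, -0.3381, 0.02], [0.5836, -0.3797, 0.02], [0.5043, -0.3494, 0.02]] [ 0.55214761 -0.34333027  0.02      ]
A [ 0.39599844 -0.26560856  0.02      ] B [ 0.55095996 -0.21135939  0.02      ] jar [ 0.69837425 -0.31405111  0.13      ] whistle [ 0.60078096 -0.45770127  0.        ]
[240.11370507 315.22430214] [368.29287932 212.89262298] (array([ 0.55164203, -0.34353627,  0.01043551]), [0.0011, 0.0011])
```

```bash
python3 -c "
from h import *
plan([.5515,-.3425,.13],1.186,3,1)"
```

```text
now [ 0.5525 -0.3342  0.2201] phi 1.3331 tilt [ 0.0042  0.0056 -1.    ] dphi -0.1471
[[1, np.float64(-2.8), np.float64(0.3), np.float64(30.0), np.float64(0.049)], [1, np.float64(-2.8), np.float64(0.5), np.float64(30.0), np.float64(0.049)], [1, np.float64(-2.7), np.float64(0.6), np.float64(30.0), np.float64(0.049)]]
```

Call:
{"op": "apply_moves", "data": {"plan": [[[1,-3,0,30,0.05],[1,-3,0,30,0.05],[1,-3,1,30,0.05],[1,0,0,0,0],[1,0,0,0,0]]]}}

```text
t: 3.92
tool_pos: [0.5463, -0.3505, 0.1316]
ee_rot: [0.001, 0.833, 0.553, 0.001]
ft_force: [-0.2, -0.5, 0.6]
opening: 1.0
gripper_force: 0.0
```

Run:
```python
from h import *
plan([.5515,-.3425,.13],1.186,1,1)
d=grab('wrist','w2');pickle.dump(d,open('w2.pkl','wb'))
cv2.imwrite('pics/w2c.png',cv2.resize(d['frame'][200:480,150:490],None,fx=2,fy=2,interpolation=cv2.INTER_CUBIC))
```

```text
now [ 0.5463 -0.3505  0.1316] phi 1.172 tilt [ 1.8e-03 -9.0e-04 -1.0e+00] dphi 0.014
[[1, np.float64(9.4), np.float64(1.7), np.float64(1.6), np.float64(-0.014)]]
```

View pics/w2c.png

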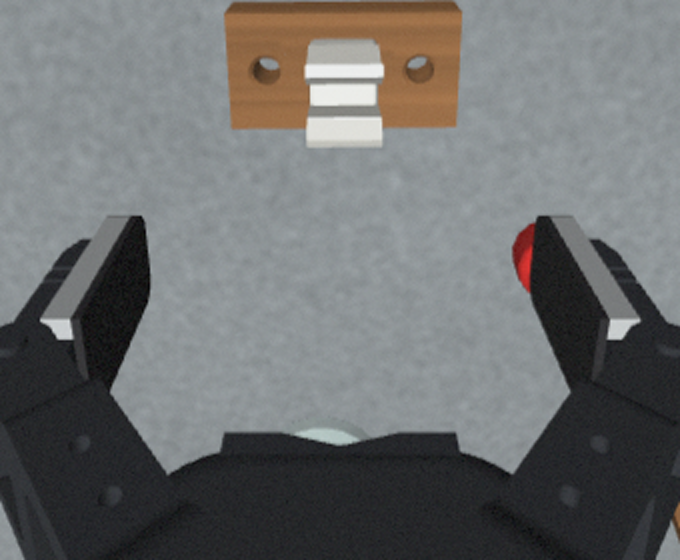

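Run:
```python
from h import *
W=pickle.load(open('w2.pkl','rb'));W1=pickle.load(open('w1.pkl','rb'))
f=lambda u,v:(W,150+(u+.5)/2-.5,200+(v+.5)/2-.5)
a=atz(*f(266,70.5),.02);b=atz(*f(419,69.5),.02)
print('holes',a,b,np.linalg.norm(a-b),(a+b)/2,np.arctan2(*(b-a)[1::-1]))
print(tri([f(266,70.5),(W1,295,213.3)]),tri([f(419,69.5),(W1,350.5,221)]))
print(np.round([atz(*f(*q),.02) for q in [(226,13),(461,12),(458,126),(232,128)]],4).tolist())
print(W['origin'],pose()[0])
```

```text
holes [ 0.52535836 -0.33229766  0.02      ] [ 0.57675206 -0.35355068  0.02      ] 0.05561477508904467 [ 0.55105521 -0.34292417  0.02      ] -0.3921185826273423
(array([ 0.52676503, -0.33048134,  0.02641874]), [0.0002, 0.0002]) (array([ 0.57677129, -0.3480526 ,  0.0360316 ]), [0.0001, 0.0001])
[[0.5213, -0.3075, 0.02], [0.5979, -0.3394, 0.02], [0.5824, -0.38, 0.02], [0.5041, -0.3478, 0.02]]
[ 0.57817395 -0.27457922  0.25257166] [ 0.54662709 -0.35053316  0.13204778]
```

Call:
{"op": "apply_moves", "data": {"plan": [[[1,4,1,20,-0.01],[1,5,1,20,0],[1,0,0,20,0],[1,0,0,0,0],[1,0,0,0,0]]]}}

```text
t: 4.6
tool_pos: [0.5514, -0.3431, 0.0712]
ee_rot: [0.001, 0.831, 0.557, 0.0]
ft_force: [-0.0, 0.0, 0.6]
opening: 1.004
gripper_force: 0.0
```

```bash
python3 -c "
from h import *
plan([.5513,-.343,.049],1.181,1,1)"
```

```text
now [ 0.5514 -0.3431  0.0712] phi 1.1815 tilt [ 0.0014 -0.001  -1.    ] dphi -0.0005
[[1, np.float64(0.1), np.float64(-0.2), np.float64(22.2), np.float64(0.0005)]]
```

Call:
{"op": "apply_moves", "data": {"plan": [[[1,0,0,12,0],[1,0,0,10,0],[0,0,0,0,0],[0,0,0,0,0],[0,0,0,0,0]]], "squeeze": 40}}

```text
t: 5.22
tool_pos: [0.5512, -0.3426, 0.0486]
ee_rot: [0.0, 0.83, 0.557, 0.0]
ft_force: [1.0, 0.9, 0.3]
opening: 0.378
gripper_force: 0.0
```

Call:
{"op": "apply_moves", "data": {"plan": [[[0,0,0,0,0],[0,0,0,0,0],[0,0,0,0,0]]]}}

```text
t: 5.6
tool_pos: [0.5514, -0.3427, 0.0488]
ee_rot: [0.001, 0.83, 0.557, 0.0]
ft_force: [0.9, 0.4, 1.8]
opening: 0.272
gripper_force: 39.6
```

Call:
{"op": "apply_moves", "data": {"plan": [[[0,0,0,-20,0],[0,0,0,-45,0],[0,0,0,-46,0],[0,0,0,0,0]]]}}

```text
t: 6.1
tool_pos: [0.5536, -0.3437, 0.1651]
ee_rot: [0.005, 0.83, 0.557, 0.002]
ft_force: [0.3, -0.0, -1.4]
opening: 0.276
gripper_force: 39.6
```

```bash
python3 -c "
from h import *
plan([.527,.006,.16],1.386,9,0)"
```

```text
now [ 0.5536 -0.3437  0.1651] phi 1.1817 tilt [ 0.0092 -0.0049 -0.9999] dphi 0.2043
[[0, np.float64(34.8), np.float64(-17.5), np.float64(0.6), np.float64(-0.0227)], [0, np.float64(35.2), np.float64(-16.7), np.float64(0.6), np.float64(-0.0227)], [0, np.float64(35.6), np.float64(-15.9), np.float64(0.6), np.float64(-0.0227)], [0, np.float64(35.9), np.float64(-15.1), np.float64(0.6), np.float64(-0.0227)], [0, np.float64(36.3), np.float64(-14.2), np.float64(0.6), np.float64(-0.0227)]]
[[0, np.float64(36.6), np.float64(-13.4), np.float64(0.6), np.float64(-0.0227)], [0, np.float64(36.9), np.float64(-12.6), np.float64(0.6), np.float64(-0.0227)], [0, np.float64(37.2), np.float64(-11.7), np.float64(0.6), np.float64(-0.0227)], [0, np.float64(37.4), np.float64(-10.9), np.float64(0.6), np.float64(-0.0227)]]
```

Call:
{"op": "apply_moves", "data": {"plan": [[[0,35,-17,1,-0.023],[0,35,-17,1,-0.023],[0,36,-16,1,-0.023],[0,36,-15,0,-0.023],[0,36,-14,0,-0.023]]]}}

```text
t: 6.72
tool_pos: [0.5353, -0.1468, 0.1559]
ee_rot: [-0.001, 0.797, 0.604, -0.001]
ft_force: [0.0, 0.3, -0.4]
opening: 0.273
gripper_force: 39.6
```

Call:
{"op": "apply_moves", "data": {"plan": [[[0,37,-13,0,-0.023],[0,37,-13,0,-0.023],[0,37,-12,0,-0.023],[0,37,-11,0,-0.023],[0,0,0,0,0]]]}}

```text
t: 7.35
tool_pos: [0.5228, 0.0118, 0.1562]
ee_rot: [-0.002, 0.766, 0.643, 0.0]
ft_force: [0.9, -0.2, -1.7]
opening: 0.278
gripper_force: 39.6
```

Call:
{"op": "apply_moves", "data": {"plan": [[[0,0,0,0,0],[0,0,0,0,0],[0,0,0,0,0]]]}}

```text
t: 7.72
tool_pos: [0.5239, 0.006, 0.1562]
ee_rot: [0.0, 0.769, 0.639, -0.0]
ft_force: [-0.3, -0.4, -0.8]
opening: 0.273
gripper_force: 39.6
```

Run:
```python
from h import *
plan([.527,.006,.16],1.386,1,0)
d=grab('wrist','w3');pickle.dump(d,open('w3.pkl','wb'));print(d['origin'])
```

```text
now [0.5239 0.006  0.1562] phi 1.3866 tilt [-3.e-04 -5.e-04 -1.e+00] dphi -0.0006
[[0, np.float64(0.6), np.float64(3.0), np.float64(-3.8), np.float64(0.0006)]]
[0.53909081 0.08697349 0.27720483]
```

View pics/w3.png

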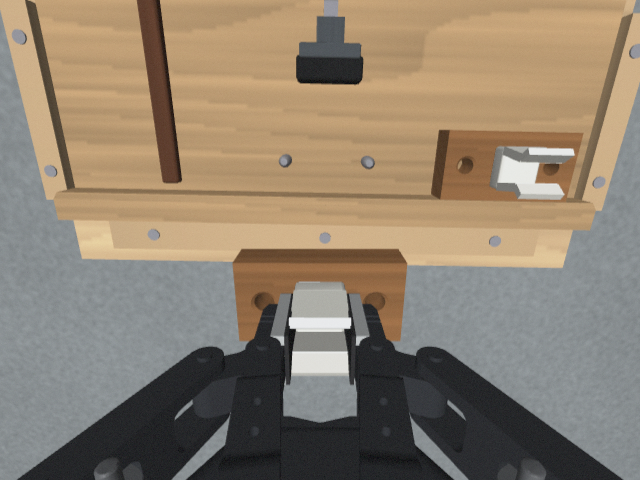

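Run:
```python
from h import *
im=cv2.imread('pics/w3.png')
hsv=cv2.cvtColor(im,cv2.COLOR_BGR2HSV)
for u,v in [(285,160),(368,162)]:
    c=hsv[v-14:v+15,u-14:u+15,1]; m=(c<75).astype(np.uint8)
    n,l,st,ce=cv2.connectedComponentsWithStats(m); k=l[14,14]; print(np.median(c),st[k],ce[k]+[u-14,v-14])
a=cv2.resize(im[142:182,266:386],None,fx=6,fy=6,interpolation=cv2.INTER_CUBIC)
b=cv2.resize(im[240:350,225:415],None,fx=3.79,fy=3.79,interpolation=cv2.INTER_CUBIC)[:, :720]
cv2.imwrite('pics/w3z.png',np.vstack([a,b])[:600])
print(b.shape)
```

```text
97.0 [  8   8  13  13 135] [284.97037037 160.02962963]
97.0 [  7   8  14  13 145] [367.39310345 161.90344828]
(417, 720, 3)
```

View pics/w3z.png

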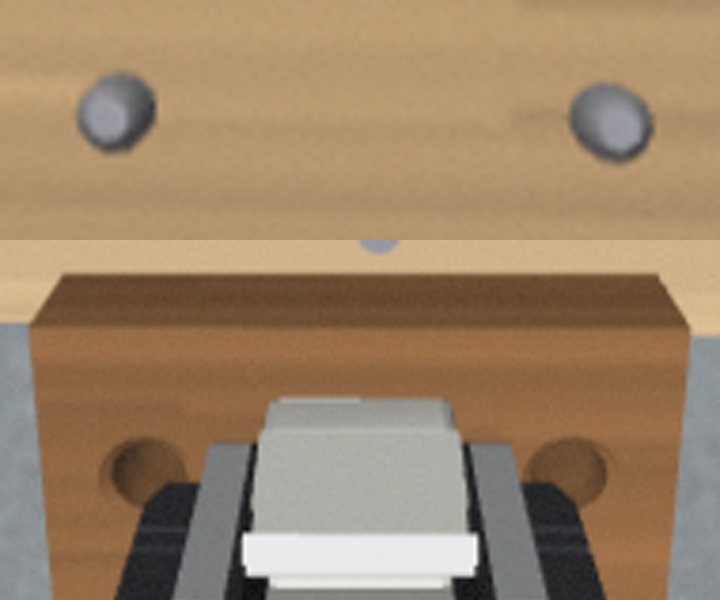

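```bash
cat > m.py <<'E'
from h import *
from scipy.optimize import least_squares
W=pickle.load(open('w3.pkl','rb')); S=pickle.load(open('scene0.pkl','rb'));D=pickle.load(open('side0.pkl','rb'))
# pins: jig pose x,y,z,yaw from tips
def z(u,v,oy): return ((u+.5)/3.79+225-.5,(v-oy+.5)/3.79+240-.5)
tips=[((107.5)/6+265.5,(115.5)/6+141.5),((620.5)/6+265.5,(123.5)/6+141.5)]
for h in (.050,.052,.054):
    a,b=[atz(W,*t,h) for t in tips]; print(h,'pin mid',np.round((a+b)/2,4),'L',np.linalg.norm(a-b).round(4),'yaw',np.arctan2(*(b-a)[1::-1]).round(4))
print('tri',tri([(W,*tips[0]),(S,130+509.5/2.4-.5,180+138.5/2.4-.5),(D,190+316.5/2.3-.5,160+262.5/2.3-.5)]),tri([(W,*tips[1]),(S,130+533.5/2.4-.5,180+159.5/2.4-.5),(D,190+277.5/2.3-.5,160+246.5/2.3-.5)]))
loc=np.array([[-42,22,20],[42,22,20],[-42,22,0],[42,22,0]])/1000
px=np.array([z(31,326,240),z(690,328,240),z(63,275,240),z(657,275,240)])
def f(q):
    c,s=np.cos(q[3]),np.sin(q[3]); P=(np.array([[c,-s,0],[s,c,0],[0,0,1]])@loc.T).T+q[:3]
    return np.ravel([proj(W,p) for p in P]-px)
r=least_squares(f,[.524,.006,.107,-.185]);print('block',r.x.round(4),r.fun.round(2))
g=lambda q:f([q[0],q[1],.1072,q[2]]); r=least_squares(g,[.524,.006,-.185]); print('block fixed z',r.x.round(4),r.fun.round(2))
for u,v in [(148,472),(568,472)]: print('hole',atz(W,*z(u,v,240),.1272).round(4))
E
python3 m.py
```

```text
0.05 pin mid [0.5394 0.0655 0.05  ] L 0.0566 yaw -0.1989
0.052 pin mid [0.5394 0.0657 0.052 ] L 0.0561 yaw -0.1989
0.054 pin mid [0.5394 0.0659 0.054 ] L 0.0556 yaw -0.1989
tri (array([0.51096403, 0.07044124, 0.04877969]), [0.0008, 0.0002, 0.0007]) (array([0.56596294, 0.05975237, 0.05071157]), [0.0011, 0.0004, 0.0015])
block [ 0.5238  0.0048  0.1074 -0.1853] [-0.3   0.32  0.17  0.09  0.4  -0.36 -0.26 -0.1 ]
block fixed z [ 0.5238  0.0047 -0.1853] [-0.16  0.3   0.03  0.06  0.52 -0.36 -0.37 -0.1 ]
hole [0.4964 0.0112 0.1272]
hole [0.5511 0.001  0.1272]
```

Call:
{"op": "apply_moves", "data": {"plan": [[[0,21,1.4,-11,0.0136],[0,21,1.4,-11,0],[0,20.7,1.4,-12,0],[0,0,0,0,0],[0,0,0,0,0]]]}}

```text
t: 8.4
tool_pos: [0.5395, 0.067, 0.1899]
ee_rot: [0.0, 0.773, 0.635, -0.001]
ft_force: [0.3, -0.0, -1.2]
opening: 0.269
gripper_force: 39.6
```

Call:
{"op": "apply_moves", "data": {"plan": [[[0,0,0,0,0],[0,0,0,0,0]]]}}

```text
t: 8.65
tool_pos: [0.5397, 0.067, 0.1899]
ee_rot: [-0.0, 0.773, 0.634, -0.001]
ft_force: [-0.0, 0.1, -0.9]
opening: 0.269
gripper_force: 39.6
```

Run:
```python
from h import *
plan([.5395,.0669,.19],-.199+np.pi/2,1,0)
d=grab('wrist','w4');pickle.dump(d,open('w4.pkl','wb'));print(d['origin'])
print(proj(d,[.5118,.0713,.052]),proj(d,[.567,.0601,.052]))
im=d['frame'][200:310,220:420]
cv2.imwrite('pics/w4z.png',cv2.resize(im,None,fx=4,fy=4,interpolation=cv2.INTER_CUBIC))
```

```text
now [0.5397 0.067  0.1899] phi 1.3739 tilt [-9.e-04 -5.e-04 -1.e+00] dphi -0.0021
[[0, np.float64(-0.2), np.float64(-0.2), np.float64(-0.1), np.float64(0.0021)]]
[0.55598    0.14782553 0.31090904]
[284.91692668 236.71371876] [354.3542443  236.98172501]
```

View pics/w4z.png

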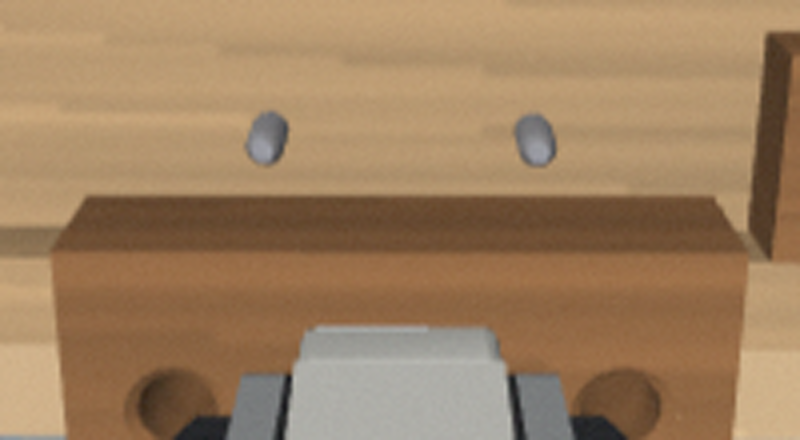

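Run:
```python
from h import *
from scipy.optimize import least_squares
W=pickle.load(open('w4.pkl','rb'))
z=lambda u,v:(219.5+(u+.5)/4,199.5+(v+.5)/4)
a,b=[atz(W,*z(*t),.052) for t in [(264,150),(538,151)]]
print('pin mid',(a+b)/2,np.linalg.norm(a-b),np.arctan2(*(b-a)[1::-1]))
loc=np.array([[-42,22,20],[42,22,20],[-42,22,0],[42,22,0]])/1000
px=np.array([z(52,252),z(749,250),z(88,197),z(715,197)])
def f(q):
    c,s=np.cos(q[3]),np.sin(q[3]); P=(np.array([[c,-s,0],[s,c,0],[0,0,1]])@loc.T).T+q[:3]
    return np.ravel([proj(W,p) for p in P]-px)
r=least_squares(f,[.54,.066,.14,-.199]);print('block',r.x.round(4),r.fun.round(2))
g=lambda q:f([q[0],q[1],.1409,q[2]]); r=least_squares(g,[.54,.066,-.199]); print('fixed z',r.x.round(4),r.fun.round(2))
```

```text
pin mid [0.53952339 0.06532571 0.052     ] 0.05558699460098919 -0.19996048852809792
block [ 0.5397  0.066   0.1413 -0.1944] [-0.04  0.2   0.27  0.43  0.13 -0.23 -0.39 -0.48]
fixed z [ 0.5397  0.0658 -0.1944] [ 0.21  0.16  0.02  0.39  0.32 -0.22 -0.58 -0.48]
```

Call:
{"op": "apply_moves", "data": {"plan": [[[0,-0.5,0,25,0.004],[0,0,0,30,0],[0,0,0,28,0],[0,0,0,0,0],[0,0,0,0,0]]]}}

```text
t: 9.32
tool_pos: [0.5406, 0.0676, 0.1082]
ee_rot: [0.0, 0.774, 0.633, 0.001]
ft_force: [0.5, 0.5, -1.5]
opening: 0.267
gripper_force: 39.5
```

Call:
{"op": "apply_moves", "data": {"plan": [[[0,0,0,2,0],[0,0,0,2,0],[0,0,0,2,0],[0,0,0,2,0],[0,0,0,0,0]]]}}

```text
t: 9.95
tool_pos: [0.5397, 0.0675, 0.0991]
ee_rot: [-0.0, 0.774, 0.633, -0.0]
ft_force: [-0.9, 0.6, -1.1]
opening: 0.272
gripper_force: 39.5
```

Call:
{"op": "apply_moves", "data": {"plan": [[[0,-0.7,0,0,0],[0,0,0,2,0],[0,0,0,2,0],[0,0,0,0,0],[0,0,0,0,0]]]}}

```text
t: 10.58
tool_pos: [0.5397, 0.0669, 0.0953]
ee_rot: [-0.0, 0.774, 0.633, 0.0]
ft_force: [0.4, -0.1, -0.9]
opening: 0.275
gripper_force: 39.5
```

Call:
{"op": "apply_moves", "data": {"plan": [[[0,0,0,2,0],[0,0,0,2,0],[0,0,0,2,0],[0,0,0,2,0],[0,0,0,0,0]]]}}

```text
t: 11.2
tool_pos: [0.5396, 0.0668, 0.0871]
ee_rot: [-0.0, 0.774, 0.633, -0.0]
ft_force: [0.1, 0.2, -0.5]
opening: 0.271
gripper_force: 39.5
```

Sliding down freely over the pins. On to contact.

Call:
{"op": "apply_moves", "data": {"plan": [[[0,0,0,1,0],[0,0,0,1,0],[0,0,0,0.5,0],[0,0,0,0.5,0],[0,0,0,0,0]]]}}

```text
t: 11.82
tool_pos: [0.5397, 0.0668, 0.0847]
ee_rot: [0.0, 0.774, 0.633, 0.0]
ft_force: [-1.5, -0.3, 3.2]
opening: 0.272
gripper_force: 40.1
```

Call:
{"op": "apply_moves", "data": {"plan": [[[0,0,0,0.5,0],[0,0,0,0,0],[0.6,0,0,0,0],[0.6,0,0,0,0],[0.6,0,0,0,0]]]}}

```text
t: 12.45
tool_pos: [0.5398, 0.0668, 0.0836]
ee_rot: [-0.0, 0.774, 0.633, 0.0]
ft_force: [-0.4, -0.3, -0.1]
opening: 0.599
gripper_force: 0.0
```

Call:
{"op": "apply_moves", "data": {"plan": [[[0.6,0,0,0,0],[0.6,0,0,-15,0],[0.6,0,0,-40,0],[0.6,0,0,-55,0],[0.6,0,0,-30,0]]]}}

```text
t: 13.08
tool_pos: [0.5408, 0.0672, 0.2279]
ee_rot: [0.001, 0.774, 0.633, 0.002]
ft_force: [-0.5, 0.1, -0.8]
opening: 0.597
gripper_force: 0.0
```

```bash
python3 -c "
from h import *
plan([.568,.206,.265],2.943,10,1)"
```

```text
now [0.5408 0.0672 0.2279] phi 1.3714 tilt [ 0.0055  0.001  -1.    ] dphi 1.5716
[[1, np.float64(14.1), np.float64(-0.1), np.float64(-3.7), np.float64(-0.1572)], [1, np.float64(14.0), np.float64(2.1), np.float64(-3.7), np.float64(-0.1572)], [1, np.float64(13.5), np.float64(4.3), np.float64(-3.7), np.float64(-0.1572)], [1, np.float64(12.6), np.float64(6.3), np.float64(-3.7), np.float64(-0.1572)], [1, np.float64(11.5), np.float64(8.2), np.float64(-3.7), np.float64(-0.1572)]]
[[1, np.float64(10.1), np.float64(9.9), np.float64(-3.7), np.float64(-0.1572)], [1, np.float64(8.4), np.float64(11.4), np.float64(-3.7), np.float64(-0.1572)], [1, np.float64(6.5), np.float64(12.6), np.float64(-3.7), np.float64(-0.1572)], [1, np.float64(4.4), np.float64(13.4), np.float64(-3.7), np.float64(-0.1572)], [1, np.float64(2.3), np.float64(14.0), np.float64(-3.7), np.float64(-0.1572)]]
```

Call:
{"op": "apply_moves", "data": {"plan": [[[1,14,0,-10,-0.157],[1,14,2,-10,-0.157],[1,13.5,4.3,-4,-0.157],[1,12.6,6.3,-3,-0.157],[1,11.5,8.2,-2,-0.157]]]}}

```text
t: 13.7
tool_pos: [0.5532, 0.1364, 0.2542]
ee_rot: [0.001, 0.471, 0.882, 0.0]
ft_force: [-0.6, -0.3, -0.9]
opening: 0.998
gripper_force: 0.0
```

Call:
{"op": "apply_moves", "data": {"plan": [[[1,10,10,-2,-0.157],[1,8.4,11.4,-2,-0.157],[1,6.5,12.6,-1,-0.157],[1,4.4,13.4,-1,-0.157],[1,2.3,14,-1,-0.157]]]}}

```text
t: 14.32
tool_pos: [0.567, 0.2056, 0.261]
ee_rot: [0.001, 0.098, 0.995, -0.0]
ft_force: [-0.1, 0.2, 0.2]
opening: 0.997
gripper_force: 0.0
```

Call:
{"op": "apply_moves", "data": {"plan": [[[1,0,0,0,0],[1,0,0,0,0],[1,0,0,0,0]]]}}

```text
t: 14.7
tool_pos: [0.5671, 0.2045, 0.26]
ee_rot: [0.0, 0.101, 0.995, -0.0]
ft_force: [0.6, -0.3, -0.5]
opening: 0.995
gripper_force: 0.0
```

Run:
```python
from h import *
plan([.568,.206,.265],2.943,1,1)
d=grab('wrist','w5');pickle.dump(d,open('w5.pkl','wb'));print(d['origin'])
cv2.imwrite('pics/w5c.png',cv2.resize(d['frame'][60:420,90:570],None,fx=1.66,fy=1.66,interpolation=cv2.INTER_CUBIC))
for n in 'scene','side': pickle.dump(grab(n,n+'5'),open(n+'5.pkl','wb'))
```

```text
now [0.5671 0.2045 0.26  ] phi 2.9389 tilt [ 3.e-04 -1.e-03 -1.e+00] dphi 0.0041
[[1, np.float64(-0.6), np.float64(1.7), np.float64(-5.0), np.float64(-0.0041)]]
[0.486016   0.2208713  0.38103067]
```

View pics/w5c.png

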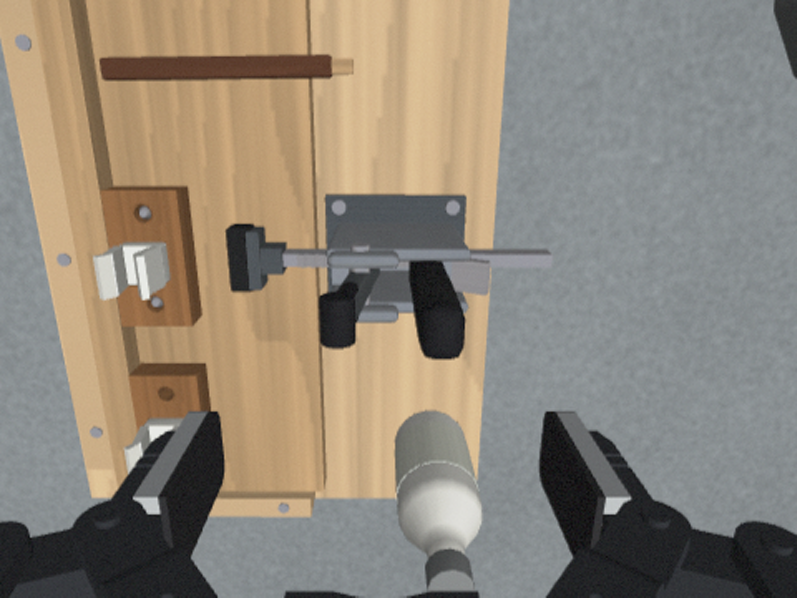

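```bash
cat >> h.py <<'E'
seat=np.array([.5395,.0655]); yaw=-.1995
X=np.array([np.cos(yaw),np.sin(yaw)]);Y=np.array([-np.sin(yaw),np.cos(yaw)])
def jig(p): d=np.array(p)[:2]-seat; return np.array([d@X,d@Y,*p[2:]])*1000
def world(x,y): return seat+X*x/1000+Y*y/1000
E
python3 - <<'E'
from h import *
W=pickle.load(open('w5.pkl','rb'));S=pickle.load(open('scene0.pkl','rb'));D=pickle.load(open('side0.pkl','rb'))
f=lambda u,v:(W,89.5+(u+.5)/1.66,59.5+(v+.5)/1.66)
for n,u,v,z in [('hL',417,345,.176),('hR',464,345,.176),('hbot',440,357,.176),('rL',319,330,.163),('rR',356,330,.163),('rbot',338,347,.164),('padfront',227,262,.05),('padtop',241,226,.055),('padbot',241,291,.055),('blockface',195,255,.046),('glue',450,567,.14),('pin',143,212,.052),('pin',157,302,.052)]: print(n,jig(atz(*f(u,v),z)).round(1))
s=lambda u,v:(S,130+(u+.5)/2.4-.5,180+(v+.5)/2.4-.5)
d=lambda u,v:(D,190+(u+.5)/2.3-.5,160+(v+.5)/2.3-.5)
print('handle top',jig(tri([f(440,330),s(630,34),d(197,227)])[0]),tri([f(440,330),s(630,34),d(197,227)])[1])
print('roll',jig(tri([f(338,325),s(603,50),d(223,222)])[0]))
E
```

```text
hL [  4.2 155.2 176. ]
hR [  4.3 174.  176. ]
hbot [  9.5 164.6 176. ]
rL [  2.9 114.7 163. ]
rR [  2.9 130.3 163. ]
rbot [ 10.2 122.6 164. ]
padfront [ 2.6 46.1 50. ]
padtop [-20.6  57.8  55. ]
padbot [19.7 54.5 55. ]
blockface [-0.9 25.6 46. ]
glue [150.7 177.9 140. ]
pin [-28.5  -0.3  52. ]
pin [27.7  0.6 52. ]
handle top [ -1.28236714 163.89138896 171.68395151] [0.0011, 0.0005, 0.0014]
roll [ -0.80988609 122.65369982 158.99704311]
```

```bash
python3 -c "
from h import *
plan([*world(-1,143.7),.152],yaw+np.pi,3,1)"
```

```text
now [0.567  0.2049 0.2599] phi 2.94 tilt [ 1.e-04 -4.e-04 -1.e+00] dphi 0.0021
[[1, np.float64(0.1), np.float64(0.5), np.float64(36.0), np.float64(-0.0007)], [1, np.float64(0.1), np.float64(0.5), np.float64(36.0), np.float64(-0.0007)], [1, np.float64(0.1), np.float64(0.5), np.float64(36.0), np.float64(-0.0007)]]
```

Call:
{"op": "apply_moves", "data": {"plan": [[[1,0,0.5,36,0],[1,0,0.5,36,0],[1,0,0.5,36,0],[1,0,0,0,0],[1,0,0,0,0]]], "squeeze": 20}}

```text
t: 15.48
tool_pos: [0.568, 0.2076, 0.1533]
ee_rot: [0.001, 0.1, 0.995, 0.001]
ft_force: [0.9, 0.2, 0.3]
opening: 1.002
gripper_force: 0.0
```

Call:
{"op": "apply_moves", "data": {"plan": [[[0.74,0,0,0,0],[0.7,0,1,0,0],[0.65,0,2,0,0],[0.6,0,2,0,0],[0.55,0,2,0,0]]]}}

```text
t: 16.1
tool_pos: [0.5696, 0.2142, 0.1551]
ee_rot: [0.002, 0.1, 0.995, 0.0]
ft_force: [-3.3, -3.1, 12.3]
opening: 0.552
gripper_force: 8.7
```

Call:
{"op": "apply_moves", "data": {"plan": [[[0.5,0,1,-1,0],[0.45,0,0,-1,0],[0.45,0,0,0,0]]]}}

```text
t: 16.48
tool_pos: [0.57, 0.2162, 0.1558]
ee_rot: [0.002, 0.1, 0.995, 0.001]
ft_force: [1.4, 2.5, 7.0]
opening: 0.502
gripper_force: 21.6
```

Run:
```python
from h import *
d=grab('wrist','w6');pickle.dump(d,open('w6.pkl','wb'))
cv2.imwrite('pics/w6c.png',d['frame'])
for o in outline_of('jaw','wrist'): print(o['conf'],o['extent'])
p,M=pose();print(jig(p))
```

```text
0.87 [295.1, 247.6, 280.0, 63.1]
0.36 [215.7, 225.6, 431.4, 450.0]
[6.41115385e-02 1.53712958e+02 1.55780099e+02]
```

View pics/w6.png

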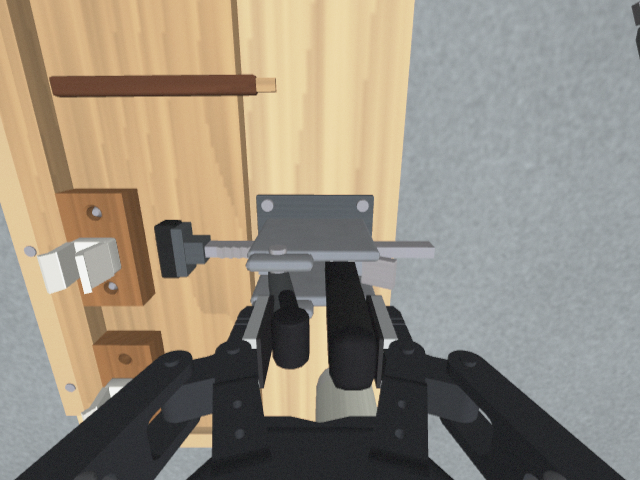

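```bash
cat >> h.py <<'E'
def pad(d):
    """front top edge of the dark pad (z .055): jig y, averaged over rows at jig x -14..14"""
    out=[]
    g=cv2.cvtColor(d['frame'],cv2.COLOR_BGR2GRAY).astype(float)
    for x in range(-14,15,2):
        # walk along jig y at z=.055 from block top-side outward
        ys=np.arange(15,75,.25); v=[]
        for y in ys:
            u=proj(d,[*world(x,y),.055]); v.append(cv2.getRectSubPix(g.astype(np.float32),(1,1),tuple(map(float,u)))[0,0])
        v=np.array(v); k=np.where(v<42)[0]
        out.append(ys[k[0]] if len(k) else np.nan)
    return np.round(out,1)
E
python3 - <<'E'
from h import *
for n in ('w5','w6'):
    d=pickle.load(open(n+'.pkl','rb')); print(n,pad(d))
    g=cv2.cvtColor(d['frame'],cv2.COLOR_BGR2GRAY)
    r=int(proj(d,[*world(0,50),.055])[1]); print(r,g[r,130:230].tolist())
E
```

```text
w5 [49.5 49.5 49.2 49.8 50.  49.5 49.2 50.  49.5 50.2 49.5 49.5 49.5 49.8
 49.5]
216 [149, 152, 137, 179, 182, 181, 168, 162, 166, 162, 163, 166, 163, 157, 150, 150, 186, 192, 201, 210, 212, 212, 213, 213, 211, 213, 211, 221, 148, 121, 120, 123, 119, 119, 122, 229, 232, 232, 233, 232, 195, 142, 224, 231, 232, 232, 232, 165, 151, 152, 152, 155, 152, 151, 152, 151, 153, 158, 139, 137, 129, 120, 109, 106, 103, 109, 116, 117, 116, 114, 114, 79, 78, 75, 68, 68, 73, 74, 159, 165, 164, 163, 164, 159, 151, 151, 154, 156, 162, 161, 161, 158, 159, 158, 159, 159, 157, 106, 46, 40]
w6 [41.8 40.8  nan 42.2 48.  43.8  nan 43.8  nan 44.5  nan  nan 42.   nan
 46. ]
251 [134, 133, 106, 87, 84, 85, 90, 87, 84, 81, 80, 81, 79, 82, 80, 81, 83, 83, 172, 185, 189, 188, 186, 189, 188, 184, 178, 122, 53, 46, 48, 45, 48, 44, 44, 44, 41, 41, 46, 49, 41, 49, 41, 78, 96, 98, 100, 101, 96, 101, 97, 98, 97, 101, 82, 95, 99, 98, 97, 98, 96, 100, 95, 95, 95, 98, 96, 96, 98, 96, 97, 96, 99, 75, 82, 169, 176, 176, 175, 176, 175, 174, 176, 177, 175, 173, 170, 168, 168, 165, 165, 166, 161, 162, 161, 167, 166, 165, 165, 166]
```

```bash
sed -i 's/v<42/v<62/' h.py
python3 - <<'E'
from h import *
for n in ('w5','w6'):
    d=pickle.load(open(n+'.pkl','rb')); print(n,pad(d))
E
```

```text
w5 [48.8 49.  48.8 48.8 48.8 48.8 49.  49.  48.8 48.8 48.8 48.8 48.8 49.
 48.8]
w6 [40.  40.  39.8 40.  39.8 39.8 39.8 39.8 39.8 39.8 39.8 39.8 39.8 40.
 39.8]
```

Call:
{"op": "apply_moves", "data": {"plan": [[[0.6,0,-2,0,0],[0.68,0,-3,1,0],[0.76,0,-3,1,0],[0.82,0,0,0,0],[0.82,0,0,0,0]]]}}

```text
t: 17.2
tool_pos: [0.5671, 0.2074, 0.1517]
ee_rot: [-0.0, 0.1, 0.995, 0.0]
ft_force: [-0.8, 0.5, 0.3]
opening: 0.817
gripper_force: 0.0
```

Call:
{"op": "apply_moves", "data": {"plan": [[[0.74,0,0,0,0],[0.68,0,2,-0.5,0],[0.62,0,2,-0.5,0],[0.56,0,2,-0.5,0],[0.5,0,2,-0.5,0]]]}}

```text
t: 17.82
tool_pos: [0.5691, 0.2163, 0.1554]
ee_rot: [0.001, 0.1, 0.995, 0.001]
ft_force: [-1.7, 0.7, 7.2]
opening: 0.506
gripper_force: 17.6
```

Call:
{"op": "apply_moves", "data": {"plan": [[[0.45,0,0,0,0],[0.45,0,0,0,0]]]}}

```text
t: 18.08
tool_pos: [0.5691, 0.2163, 0.1554]
ee_rot: [0.001, 0.1, 0.995, 0.001]
ft_force: [-0.6, 2.6, 6.9]
opening: 0.507
gripper_force: 20.9
```

Run:
```python
from h import *
d=grab('wrist','w7');pickle.dump(d,open('w7.pkl','wb'));print(pad(d),jig(pose()[0]).round(1))
```

```text
[27.2 27.2 27.2 27.2 27.2 27.2 27.2 27.2 27.2 27.2 27.2 27.2 27.2 27.2
 27.2] [ -0.9 153.7 155.4]
```

Call:
{"op": "apply_moves", "data": {"plan": [[[0.6,0,-2,0,0],[0.68,0,-3,1,0],[0.76,0,-3,1,0],[0.82,0,0,0,0],[0.82,0,0,0,0]]]}}

```text
t: 18.75
tool_pos: [0.5674, 0.2074, 0.1519]
ee_rot: [0.0, 0.1, 0.995, 0.0]
ft_force: [0.0, -0.2, -0.3]
opening: 0.819
gripper_force: 0.0
```

Call:
{"op": "apply_moves", "data": {"plan": [[[0.74,0,0,0,0],[0.68,0,2,-0.5,0],[0.62,0,2,-0.5,0],[0.56,0,2,-0.5,0],[0.5,0,1,-0.5,0]]]}}

```text
t: 19.38
tool_pos: [0.5688, 0.2145, 0.155]
ee_rot: [0.001, 0.1, 0.995, 0.0]
ft_force: [-1.6, 0.5, 5.2]
opening: 0.546
gripper_force: 19.7
```

Call:
{"op": "apply_moves", "data": {"plan": [[[0.4,0,0,0,0],[0.4,0,0,0,0]]]}}

```text
t: 19.62
tool_pos: [0.5689, 0.2145, 0.155]
ee_rot: [0.001, 0.1, 0.995, 0.0]
ft_force: [-1.3, 1.2, 5.0]
opening: 0.545
gripper_force: 19.6
```

Run:
```python
from h import *
d=grab('wrist','w8');pickle.dump(d,open('w8.pkl','wb'));print(pad(d),jig(pose()[0]).round(1))
```

```text
[21.5 21.5 21.5 21.5 21.5 21.5 21.5 21.5 21.5 21.5 21.5 21.5 21.5 21.5
 21.2] [ -0.8 151.9 155. ]
```

Call:
{"op": "apply_moves", "data": {"plan": [[[0.4,0,0.5,0,0],[0.4,0,0,0,0],[0.4,0,0,0,0]]], "squeeze": 25}}

```text
t: 20.05
tool_pos: [0.5689, 0.2148, 0.1551]
ee_rot: [0.001, 0.1, 0.995, 0.0]
ft_force: [-0.9, 1.1, 6.3]
opening: 0.539
gripper_force: 24.5
```

Call:
{"op": "apply_moves", "data": {"plan": [[[0.4,0,0.5,0,0],[0.4,0,0,0,0],[0.4,0,0,0,0],[0.4,0,0,0,0]]], "squeeze": 28}}

```text
t: 20.55
tool_pos: [0.569, 0.215, 0.1552]
ee_rot: [0.001, 0.1, 0.995, -0.0]
ft_force: [-1.9, 0.0, 7.3]
opening: 0.534
gripper_force: 27.4
```

Run:
```python
from h import *
W=pickle.load(open('w6.pkl','rb'))
d=grab('wrist','w9');print(pad(d),jig(pose()[0]).round(1))
def edge(d): # dark pad / plate boundary (z .055) 
    g=cv2.cvtColor(d['frame'],cv2.COLOR_BGR2GRAY).astype(np.float32); o=[]
    for x in range(-12,13,3):
        ys=np.arange(15,75,.25); v=np.array([cv2.getRectSubPix(g,(1,1),tuple(map(float,proj(d,[*world(x,y),.055]))))[0,0] for y in ys])
        k=np.where(v<62)[0][0]; j=k+np.where(v[k:]>70)[0][0]; o.append((ys[k],ys[j],ys[j]-ys[k]))
    return np.mean(o,0).round(2)
for n in ('w6','w7','w8'): print(n,edge(pickle.load(open(n+'.pkl','rb'))))
print('now',edge(d))
a=d['frame'][150:350,20:340]
cv2.imwrite('pics/fin.png',cv2.resize(a,None,fx=2.5,fy=2.5,interpolation=cv2.INTER_CUBIC))
```

```text
[21.5 21.5 21.5 21.5 21.5 21.5 21.5 21.5 21.5 21.5 21.5 21.5 21.5 21.5
 21.5] [ -0.8 152.4 155.2]
w6 [39.83 50.28 10.44]
w7 [27.25 38.14 10.89]
w8 [21.5  30.64  9.14]
now [21.47 30.28  8.81]
```

View pics/fin.png

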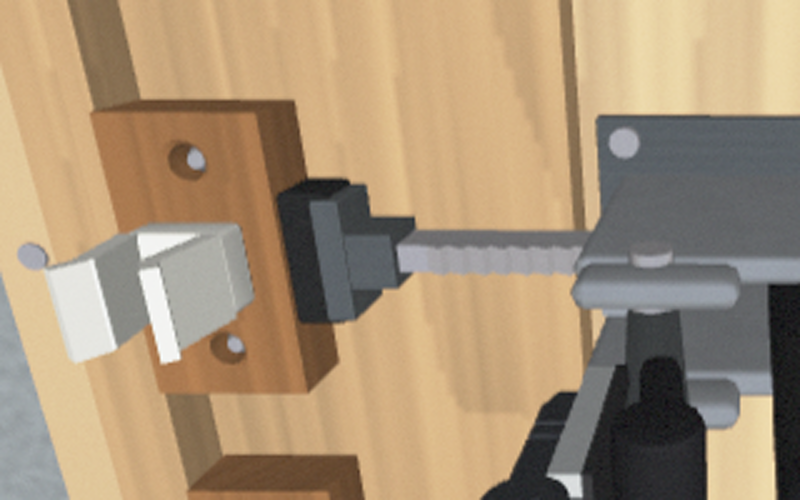

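Call:
{"op": "apply_moves", "data": {"plan": [[[0.4,0,0,0,0],[0.4,0,0,0,0],[0.4,0,0,0,0],[0.4,0,0,0,0],[0.4,0,0,0,0]]], "squeeze": 30}}

```text
t: 21.22
tool_pos: [0.569, 0.2152, 0.1553]
ee_rot: [0.001, 0.1, 0.995, -0.0]
ft_force: [-1.5, 1.4, 7.6]
opening: 0.529
gripper_force: 29.5
```

Run:
```python
from h import *
d=grab('wrist','w10');print(pad(d)[:3]); s=ctrl.get_state(); print(s['t'],s['opening'],s['gripper_force'],s['ft_force'])
g=cv2.cvtColor(d['frame'],cv2.COLOR_BGR2GRAY).astype(np.float32)
def edge(d):
    g=cv2.cvtColor(d['frame'],cv2.COLOR_BGR2GRAY).astype(np.float32); o=[]
    for x in range(-12,13,1):
        ys=np.arange(15,75,.1); v=np.array([cv2.getRectSubPix(g,(1,1),tuple(map(float,proj(d,[*world(x,y),.055]))))[0,0] for y in ys])
        k=np.where(v<62)[0][0]; j=k+np.where(v[k:]>70)[0][0]; o.append((ys[k],ys[j],ys[j]-ys[k]))
    return np.mean(o,0).round(2)
print(edge(d))
```

```text
[21.5 21.2 21.5]
21.275 0.5295047648780415 29.48484160937369 [-1.40359534 -0.03645829  6.76002547]
[21.4 30.   8.6]
```

```bash
python3 -c "
from h import *
print(ticket.job_done())"
```

```text
the job is handed in; nothing more can be done
None
```

I seated the clip block on both pins and released it, then clamped it in three trigger strokes. I handed the job in at about 21 s still holding the trigger at 30 N, which I estimate puts a little over 20 N on the block; no verdict was shown.

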